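Index the sample carousel and start the reading

TASK

Turn the analyser's carousel by pushing one of its blue spokes with a fingertip until the cup with the orange lid stands squarely in front of the reader's dark window, in line with the orange stripe; then press the green start button on top of the reader all the way down and let it come up again. Push the spokes only: do not touch the cups with hand or arm or raise them in their holders, do not press the button before the orange-lidded cup is in place, and leave the other things on the bench where they are.

Things in the scene. Friction and masses are not known exactly. Their poses are not given: they have to be found in the camera images.
- analyser: Fixed bench analyser. Origin: on the bench under the carousel's axle, z up. Round foot 150 mm across, top 20 mm above the bench, joined by a slab 70 mm wide, 14 mm high to the reader: a white box 130 (x) by 100 (y) by 85 mm high, centred 215 mm along +y. Position varies; yaw by about 25 degrees either way.
- window (a point): Middle of the dark window (46 mm wide) on the reader's face towards the carousel: 165 mm along the analyser's +y from the axle, 55 mm above the bench, 14 mm beyond the cup holders. An orange stripe on the box's top marks its middle.
- read_point (a point): The point in front of the reader's window, 125 mm along the analyser's +y from the carousel's axis, where the middle of the cup to be read must stand (62 mm above the bench).
- carousel: Three-armed carousel on an upright axle. Origin: on the axle, 30 mm above the bench, z up; x points along one spoke, the others lie at 120 and 240 degrees. It turns either way, no stop in practice, and stays where left: friction about 0.12 N m, so 2 N at 60 mm turns it. Nothing stands between the spokes above the foot.
- hub_top (a point): Top of the carousel's hub (36 mm across), on the axle, 66 mm above the bench. Blue spokes: straight bars 10 mm wide, from 34 to 58 mm above the bench, bare between 18 and 98 mm from the axle. On the end of each, centred 125 mm from the axle, an aluminium ring holder, 52 mm across, 30 to 54 mm above the bench.
- start (a joint): Green spring push button on the reader's top: 0 when up, 0.006 m when fully down; about 5 N holds it fully down. It springs back when let go.
- start_top (a point): Centre of the upper face of the green button (28 mm across), 225 mm along the analyser's +y from the carousel's axis; pressed straight down.
- cup_orange_mid (a point): Centre (half-way up) of the sample cup with the orange lid: 43 mm across, 55 mm tall, loose in one of the three holders with 1.5 mm of play, its foot 34 mm and its lid's top 89 mm above the bench. Which holder it stands in varies. It rides round with the carousel.
- cup_blue_mid (a point): Centre of the like cup with a blue lid, in another holder.
- cup_white_mid (a point): Centre of the like cup with a white lid, in the third holder.
- paper_cup_mid (a point): Centre of a loose white paper cup, 72 mm across, 80 mm tall, beside the reader. Leave alone.
- cassette_mid (a point): Centre of a loose white test cassette lying flat, 70 by 22 by 6 mm. Leave alone.
- reagent_mid (a point): Centre of a loose white bottle with a red cap, 60 mm across, 140 mm tall. Leave alone.
Things that resemble listed ones, but are neither listed nor needed, are in the scene too. What is shaped like the part that bears cup_orange_mid but pink is not meant.

How it is judged (in metres and radians):
On the way, in this order (a step that is already met when the one before it is completed fails the run):
1. the orange-lidded cup stands in front of the window (within 10 mm of the reading point) with the carousel at rest, the button not yet pressed (horizontal distance between cup_orange_mid and read_point below 0.01 m and angular speed of carousel below 0.05 rad/s and value of joint start below 0.002 m), for 0.2 s.
2. the start button is pressed down (at least 4 of its 6 mm) with that cup in place (horizontal distance between cup_orange_mid and read_point below 0.01 m and value of joint start above 0.004 m), for 0.05 s.
At the end, for the whole second after the job is handed in: The orange-lidded cup stands within 10 mm (level) of the reading point, the carousel at rest, all three cups upright and seated in their holders, the start button up again (less than 2 mm down) (all of step 1 and angle between each of cup_orange_mid, cup_blue_mid, cup_white_mid's own z axis and vertical below 0.2 rad and z of cup_orange_mid in the frame of carousel between 0.026 and 0.0415 m and z of cup_blue_mid in the frame of carousel between 0.026 and 0.0415 m and z of cup_white_mid in the frame of carousel between 0.026 and 0.0415 m); the robot touches nothing.
It fails at once if the start button is pressed while the orange-lidded cup is not in front of the window (value of joint start above 0.004 m and not (horizontal distance between cup_orange_mid and read_point below 0.012 m)).
It fails at once if a bystander (paper cup, cassette, bottle) is moved more than 15 mm (distance of any of paper_cup_mid, cassette_mid, reagent_mid from where it was at the start of the episode above 0.015 m).
It fails at once if a sample cup is lifted more than 10 mm in its holder or taken out of it (z of any of cup_orange_mid, cup_blue_mid, cup_white_mid in the frame of carousel above 0.0415 m).
It fails at once if a sample cup is pushed or gripped by the robot (more than 1 N) (contact force between any of the fingers, the arm and cup_orange above 1 N or contact force between any of the fingers, the arm and cup_blue above 1 N or contact force between any of the fingers, the arm and cup_white above 1 N).
It also fails if it takes over 53 s, if anything falls off the work surface, if the arm or the gripper's body presses on something with over 40 N, if the wrist force passes 120 N, or if a joint passes its speed limit or range.

ROBOT

A 7-joint arm with a two-finger parallel gripper is mounted at the origin on the work surface. World frame = base frame: x ahead of the robot, y to its left, z up, the work surface at z = 0. Lengths are in mm, angles in rad, forces in N, time in s.
With the tool pointing down it reaches from about 350 to 900 mm from the base axis. Payload 7.2 kg.
Tool frame: the origin (TCP) lies midway between the tips of the shut fingers; the grasp point (between the pads) lies 19 mm behind it; z points along the fingers, y is the direction in which the jaws open and shut (so a half turn about z gives the same grasp; the last joint's range is limited). The gripper opens to 85 mm and grips with 20 to 120 N. Pads are 22 mm wide; open, the fingers measure 114 mm over their backs; the gripper's body (76 mm by 85 mm) begins 54 mm behind the grasp point. The pads swing forward as they close: fully open they stand 13 mm farther back than shut.
Start: joints at [-1.323, 0.411, -0.013, 1.596, 0.006, 1.134, -0.082], TCP at [194.12, 594.093, 231.297] pointing down, gripper open.
Joint ranges: [-2.95, 2.95], [-0.29, 1.99], [-1.47, 1.44], [0.14, 2.54], [-1.03, 4.17], [0.13, 1.85], [-2.86, 2.86]. Speed limits (rad/s): [2.39, 2.39, 3.01, 3.01, 3.14, 3.14, 3.14].

INTERFACE

Orientations are given as a rotation vector (axis times angle).
In Python, from workcell import manip gives the robot as it stands.
- The arm moves only by the tool carry_out, never from a script. Its argument "moves" is a list of rows, each a list of 4 numbers: the shift along the tool's x, y, z in cm, then the turn about the tool's z in degrees. In form: [[x, y, z, turn], ...]. A call has 1 to 20 rows; each row is the pose to reach, as a shift and turn from the pose commanded when the call began, along the tool's axes at that moment; what a row does not reach only later rows make up. A row lasts 1/8 s, in which the tool goes at most 62.5 mm and 10.7 degrees, less where a joint would pass 70% of its speed; a pose out of reach is approached as far as the arm can. A call with a gripper value outside its range is refused whole. "claw" is the closure, from 0 (fully open) to 1 (shut), set as the call begins (left out, the last holds). The fingers move at their own pace and stop on an object; "newtons" is the grip in N (left out, the last holds). Time passes only in rows, so rows that repeat a pose let the fingers close. It gives the time, the measured TCP pose, the force and the opening at its end, in the units of the state.
- manip.state(): the state, without advancing time (a new reading comes with each control period).
- manip.snapshot(name): name is "scene" or "top" or "wrist"; returns a dict with "color" (480x640x3 uint8, red, green, blue), "mtx" (3x3 intrinsics, pixels), "dist_coeffs" ([k1, k2, p1, p2, k3] as OpenCV has them; the pictures are not rectified), "rvec" (rotation vector, rad) and "tvec" (3), from world to camera coordinates, as OpenCV has them. Camera axes: x right, y down, z forward; pixel columns grow to the right and rows downward; lengths in mm; the calibration is good to about 2 mm. A picture is of the moment at which its call begins. There is no depth.
- manip.hand_in(): hands the job in, once; it reports no verdict.
Trained networks look in the newest picture that a camera, given by its name, has taken for a name from the list of things; names that differ only in an ending like _2 or _b are one class to them, and where a whole thing is asked for, a point or a joint stands for the part that bears it (a point fixed in the world has none). Each returns a list of dicts, best first, with "p" (0 to 1); they miss things now and then, are a little off and sometimes report something else, mostly with a low value. They report only what shows in the picture. A call takes as long as a camera call. They do not tell look-alikes from the thing itself.
- manip.find_in(query, camera): "location" ([column, row] in pixels, amid what is visible of it).
- manip.landmark_of(query, camera): "location" ([column, row] in pixels: a listed point, or the origin of a listed thing).
The state is a dict: "time_s": time; "qpos": joint angles; "joint_velocities": joint speeds; "joint_efforts": joint torques, N m; "position": TCP position; "ee_rot": TCP orientation; "ft_force": force on the tool from outside, world axes, zero at the start; "wrist_torque": the same for the moment, N m; "gripper_width": finger opening in mm.
Only numpy, scipy, OpenCV 4.12 (cv2) and the standard library are available. Lean on these libraries where they do the work, as an engineer would, in place of code of your own. Each camera call takes 0.05 s, during which the arm holds its last target.

## Working session

There is one attempt and no reset: what is moved stays moved. The work goes in short steps, Python scripts to look and compute and a tool call to move; the robot and the scene stay as the last step left them, time stands still between calls to the robot, and variables do not carry over. Pictures are saved under pics/ and viewed, and the job is handed in when it is done.

Besides the shell and the picture viewer there is one more tool, called after "Request:" by a JSON object that holds its "name" and its "arguments". carry_out: Moves the arm, as the interface text tells. Its arguments: {"type":"object","properties":{"moves":{"type":"array","items":{"type":"array","items":{"type":"number"}}},"claw":{"type":"number"},"newtons":{"type":"number"}},"required":["moves"]}

```bash
mkdir -p pics; python3 - <<'E'
from workcell import manip
import cv2,numpy as np,pickle
print(manip.state())
for n in ["scene","top","wrist"]:
    s=manip.snapshot(n); pickle.dump(s,open(f'{n}0.pkl','wb'))
    cv2.imwrite(f'pics/{n}0.png',s['color'][:,:,::-1])
    print(n,s['mtx'],s['dist_coeffs'],s['rvec'],s['tvec'])
    if n!="wrist":
        for q in ["hub_top","window","start_top","cup_orange_mid","cup_blue_mid","cup_white_mid","read_point","analyser","carousel","paper_cup_mid","cassette_mid","reagent_mid"]:
            print(q,[(np.round(d['location'],1).tolist(),round(d['p'],2)) for d in manip.landmark_of(q,n)[:3]])
E
```

```text
{'time_s': 0.0, 'qpos': array([-1.32319595,  0.4118925 , -0.0127111 ,  1.59705417,  0.00558521,
        1.13431348, -0.08221488]), 'joint_velocities': array([ 0.00074995, -0.00024957,  0.00080031,  0.00167652, -0.00174477,
        0.00080986, -0.0019557 ]), 'joint_efforts': array([-9.11172151e-05, -6.00622773e+01,  6.82162866e-01, -2.99413151e+01,
        1.37585614e-02,  1.03092633e-02, -1.01462518e-05]), 'position': array([193.9901154 , 593.59949954, 230.45354962]), 'ee_rot': array([-4.93970700e-01, -3.10235739e+00,  2.55206533e-03]), 'ft_force': array([-0.38203873,  0.07941253,  0.09886641]), 'wrist_torque': array([ 0.03144913,  0.00613941, -0.01273795]), 'gripper_width': 85.26799177738182}
scene [[562.69809106   0.         306.01466324]
 [  0.         562.69809106 238.95391069]
 [  0.           0.           1.        ]] [-0.04401358  0.          0.          0.          0.        ] [ 2.17738512  0.88410626 -0.35963245] [-383.10491194 -201.33604469 1503.90241402]
hub_top [([310.2, 274.1], 0.66)]
window [([336.6, 227.4], 0.94)]
start_top [([347.0, 192.9], 0.54), ([332.7, 232.5], 0.2
[... 804 characters left out ...]
op [([324.4, 208.9], 0.95)]
window [([246.9, 236.0], 0.7)]
start_top [([216.0, 249.3], 0.47)]
cup_orange_mid [([267.8, 178.6], 0.74), ([264.2, 135.2], 0.69)]
cup_blue_mid [([375.6, 179.2], 0.8)]
cup_white_mid [([322.4, 273.2], 0.88)]
read_point [([266.4, 230.9], 0.56)]
analyser [([325.8, 214.2], 0.63)]
carousel []
paper_cup_mid [([247.8, 322.7], 0.61)]
cassette_mid [([428.8, 214.5], 0.53)]
reagent_mid [([428.3, 129.9], 0.8)]
wrist [[368.03180942   0.         324.25531402]
 [  0.         368.03180942 240.77581169]
 [  0.           0.           1.        ]] [0.01463523 0.         0.         0.         0.        ] [-2.34423983 -1.69973303 -0.24893847] [-625.48835691  -36.91244606  378.80113966]
```

View pics/scene0.png

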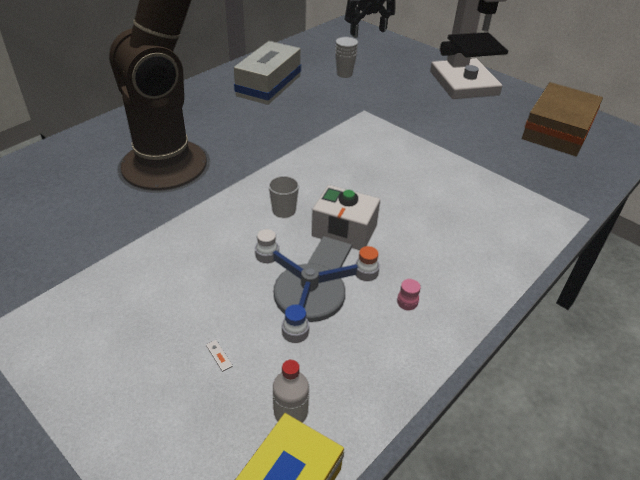

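View pics/top0.png

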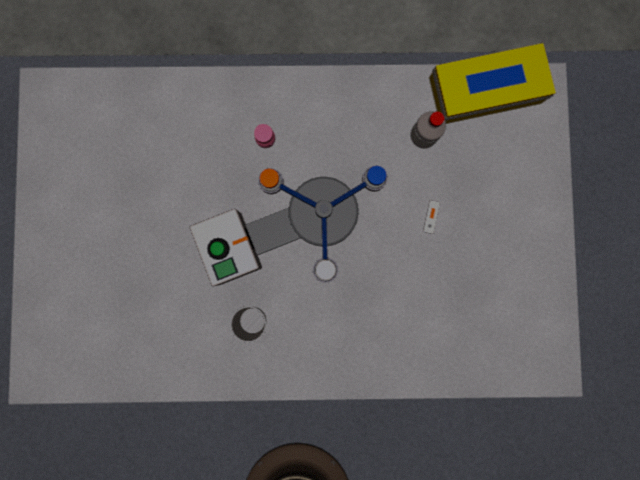

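```bash
cat > h.py <<'E'
import numpy as np,cv2
def ray(s,px,z):
    K,D=s['mtx'],s['dist_coeffs'];R=cv2.Rodrigues(np.array(s['rvec'],float))[0];t=np.array(s['tvec'],float).ravel()
    u=cv2.undistortPoints(np.array([[px]],float),K,np.array(D)).ravel()
    d=R.T@np.array([u[0],u[1],1]);c=-R.T@t
    return c+d*(z-c[2])/d[2]
def proj(s,P):
    return cv2.projectPoints(np.array(P,float).reshape(-1,3),np.array(s['rvec'],float),np.array(s['tvec'],float),s['mtx'],np.array(s['dist_coeffs']))[0].reshape(-1,2)
E
python3 - <<'E'
import pickle,cv2
from h import *
s=pickle.load(open('top0.pkl','rb'))
for n,p,z in [("hub",(324.4,208.9),66),("window",(246.9,236),55),("start",(216,249.3),91),("or",(267.8,178.6),61.5),("or2",(264.2,135.2),61.5),("blue",(375.6,179.2),61.5),("white",(322.4,273.2),61.5),("paper",(247.8,322.7),40),("cas",(428.8,214.5),3),("reag",(428.3,129.9),70)]:
    print(n,ray(s,p,z).round(1))
c=s['color'][80:360,160:480,::-1]
cv2.imwrite('pics/crop0.png',cv2.resize(c,None,fx=2.1,fy=2.1,interpolation=cv2.INTER_CUBIC))
E
```

```text
hub [596.8 -63.7  66. ]
window [543.8  95.6  55. ]
start [515.8 152.1  91. ]
or [661.2  51.8  61.5]
or2 [752.   59.   61.5]
blue [ 657.7 -169.8   61.5]
white [466.3 -58.3  61.5]
paper [366.8  95.5  40. ]
cas [ 589.4 -289.3    3. ]
reag [ 757.7 -279.3   70. ]
```

View pics/crop0.png

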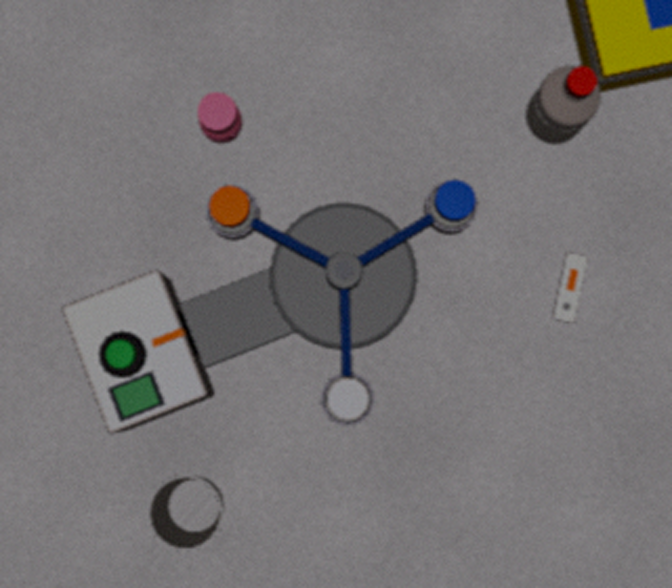

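The top view shows the orange lid on its spoke at px (269,179). The decoy is the pink loose cup at (264,135), which is not in a holder. The orange stripe on the reader is at (240,240) and the green square panel next to the button is at (225,268). In the crop, the round green button in its black ring is at top px (217,248). The spoke-mounted orange-lidded cup is the right one. Next I'll refine the positions.

```bash
cat > meas.py <<'E'
import numpy as np,cv2
from h import *
def blobs(s,kind,minA=15):
    h=cv2.cvtColor(s['color'],cv2.COLOR_RGB2HSV)
    r={'orange':((5,150,100),(16,255,255)),'blue':((105,150,60),(125,255,255)),'green':((50,150,50),(75,255,255))}[kind]
    m=cv2.inRange(h,r[0],r[1]); n,l,st,c=cv2.connectedComponentsWithStats(m)
    return [(c[i].round(1),st[i,4],st[i,:4]) for i in range(1,n) if st[i,4]>=minA]
E
python3 - <<'E'
import pickle
from meas import *
for n in ['top','scene']:
    s=pickle.load(open(n+'0.pkl','rb'))
    for k,z in (('orange',89),('blue',89),('green',91)):
        for b in blobs(s,k): print(n,k,b[0],b[1],b[2],ray(s,b[0],z).round(1), ray(s,b[0],85).round(1))
E
```

```text
top orange [268.9 177.5] 277 [260 169  19  18] [658.8  47.2  89. ] [659.5  47.6  85. ]
top orange [432.2 212.8] 26 [430 209   5   9] [ 584.3 -278.7   89. ] [ 584.7 -279.5   85. ]
top orange [239.8 240.3] 47 [233 237  15   8] [533.3 105.4  89. ] [533.5 105.9  85. ]
top blue [495.6  78.5] 989 [467  65  58  28] [ 858.1 -415.5   89. ] [ 859.5 -416.8   85. ]
top blue [376.2 175. ] 277 [367 166  19  19] [ 661.7 -168.2   89. ] [ 662.4 -168.7   85. ]
top blue [348.3 193.4] 137 [331 183  35  22] [ 625.  -111.6   89. ] [ 625.6 -111.9   85. ]
top blue [297.9 194.9] 132 [280 185  36  21] [623.  -10.7  89. ] [623.6 -10.6  85. ]
top blue [324.1 237.9] 138 [322 218   5  41] [536.3 -62.2  89. ] [536.5 -62.2  85. ]
top green [216.7 248.2] 153 [210 242  14  14] [518.  150.7  91. ] [518.2 151.8  85. ]
scene orange [341.1 211.8] 20 [339 208   6   9] [534.3 104.7  89. ] [531.4 108.5  85. ]
scene orange [368.3 252.8] 191 [360 247  18  13] [658.2  46.8  89. ] [655.9  50.3  85. ]
scene orange [220.5 357.7] 26 [218 354   6   8] [ 641.  -327.6   89. ] [ 638.6 -326.    85. ]
scene blue [295.2 312.4] 254 [286 305  20  16] [ 661.7 -168.3   89. ] [ 659.4 -165.9   85. ]
scene blue [285.1 468.1] 680 [264 452  41  28] [ 855.7 -386.5   89. ] [ 854.3 -385.2   85. ]
```

```bash
cat > plan.py <<'E'
import numpy as np
from scipy.spatial.transform import Rotation as Ro
from workcell import manip
def rows(targets,pos=None):
    s=manip.state(); p=np.array(s['position'] if pos is None else pos); R=Ro.from_rotvec(s['ee_rot']).as_matrix()
    h0=np.degrees(np.arctan2(R[1,0],R[0,0])); print('pos',p.round(1),'xhead',round(h0,1),'z',R[:,2].round(3),'F',s['ft_force'].round(1),'t',s['time_s'],'w',round(s['gripper_width'],1))
    for x,y,z,h in targets:
        d=R.T@(np.array([x,y,z])-p)/10
        print(d.round(2).tolist(), round(-((h-h0+180)%360-180),1))
E
python3 - <<'E'
from plan import *
rows([(655,-23,231,150.6),(655,-23,130,150.6)],[194.12,594.09,231.3])
E
```

```text
pos [194.1 594.1 231.3] xhead 161.9 z [ 0.  0. -1.] F [0.2 0.2 0.2] t 1.35 w 85.2
[-62.97, -44.35, 0.03] 11.3
[-62.97, -44.35, 10.13] 11.3
```

Request:
{"name": "carry_out", "arguments": {"moves": [[-63,-44.4,0,11.3],[-63,-44.4,0,11.3],[-63,-44.4,0,11.3],[-63,-44.4,0,11.3],[-63,-44.4,0,11.3],[-63,-44.4,0,11.3],[-63,-44.4,0,11.3],[-63,-44.4,0,11.3],[-63,-44.4,0,11.3],[-63,-44.4,0,11.3],[-63,-44.4,0,11.3],[-63,-44.4,0,11.3],[-63,-44.4,0,11.3],[-63,-44.4,0,11.3],[-63,-44.4,0,11.3],[-63,-44.4,0,11.3],[-63,-44.4,10,11.3],[-63,-44.4,10,11.3],[-63,-44.4,10,11.3]], "claw": 1, "newtons": 40}}

```text
time_s: 3.72
position: [652.8, -22.0, 128.7]
ee_rot: [-0.793, -3.034, 0.002]
ft_force: [-0.5, -0.2, 0.4]
gripper_width: -0.3
```

```bash
python3 - <<'E'
from plan import *
rows([(655,-23,130,150.6),(655,-23,40,150.6)])
import cv2
for n in('top','scene'):
    s=manip.snapshot(n); c=s['color'][80:360,160:480,::-1] if n=='top' else s['color'][150:400,180:480,::-1]; cv2.imwrite(f'pics/{n}1.png',cv2.resize(c,None,fx=2,fy=2))
E
```

```text
pos [652.8 -22.  128.7] xhead 150.7 z [-0.006  0.    -1.   ] F [-0.5 -0.2  0.4] t 3.725 w -0.3
[-0.24, 0.02, -0.13] 0.1
[-0.29, 0.04, 8.87] 0.1
```

View pics/scene1.png

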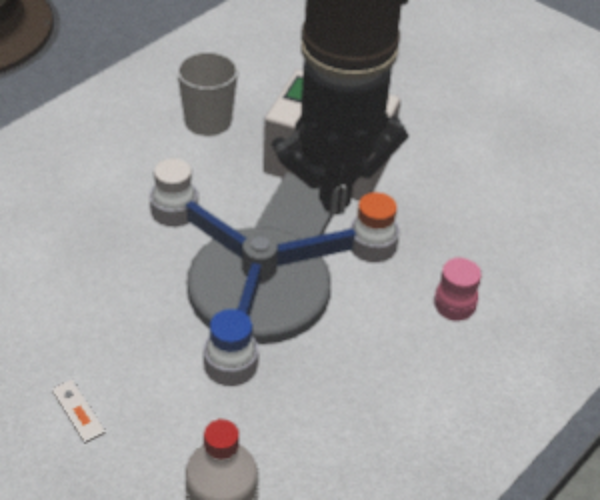

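The shut gripper's knuckles spread along tool y towards the orange cup (crop px (400,140)). I'll push at a smaller radius (about 42 mm) with the TCP at z≈46, so they stay clear of the cups.

```bash
python3 - <<'E'
from plan import *
A=np.array([597.6,-61.6])
def P(th,off,r=42,z=46):
    a=np.radians(th); u=np.array([np.cos(a),np.sin(a)]); n=np.array([np.sin(a),-np.cos(a)])
    p=A+r*u+off*n; return (p[0],p[1],z,th+90)
rows([P(60.6,32,z=131),P(60.6,32)])
rows([P(60.6,32,z=131),P(60.6,32)],[655,-23,131.3])
E
```

```text
pos [655.7 -22.9 132.7] xhead 150.7 z [ 0.001  0.    -1.   ] F [-0.3  0.4  0.9] t 3.825 w -0.4
[-0.04, -2.02, 0.17] 0.1
[-0.03, -2.03, 8.67] 0.1
pos [655.  -23.  131.3] xhead 150.7 z [ 0.001  0.    -1.   ] F [-0.3  0.4  0.9] t 3.825 w -0.4
[-0.09, -1.98, 0.03] 0.1
[-0.08, -1.99, 8.53] 0.1
```

View pics/top1.png

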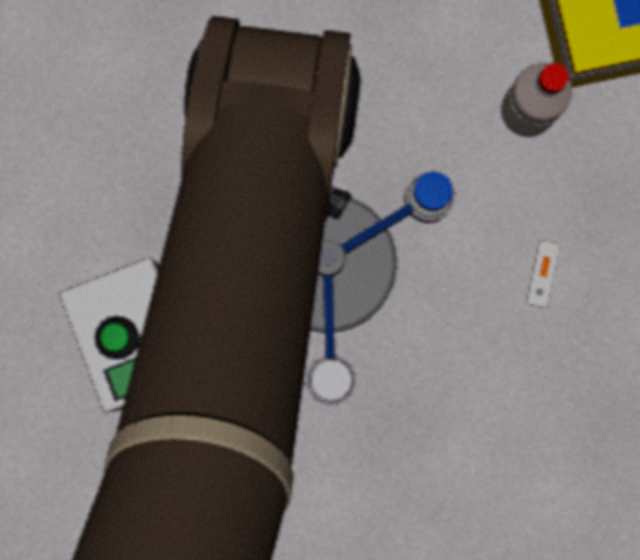

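The top view is mostly hidden by the arm, but the blue and white lids still show (crop (433,190) and (331,380)). Now I'll descend.

Request:
{"name": "carry_out", "arguments": {"moves": [[-0.1,-2.0,0,0],[-0.1,-2.0,3,0],[-0.1,-2.0,6,0],[-0.1,-2.0,8.5,0],[-0.1,-2.0,8.5,0],[-0.1,-2.0,8.5,0]]}}

```text
time_s: 4.58
position: [647.1, -42.5, 48.3]
ee_rot: [0.798, 3.036, 0.001]
ft_force: [0.4, 0.0, -0.2]
gripper_width: -0.0
```

```bash
python3 - <<'E'
from plan import *
A=np.array([597.6,-61.6])
def P(th,off,r=42,z=46):
    a=np.radians(th); u=np.array([np.cos(a),np.sin(a)]); n=np.array([np.sin(a),-np.cos(a)])
    p=A+r*u+off*n; return (p[0],p[1],z,th+90)
rows([P(60.6,32),P(60.6,20)]+[P(t,16) for t in np.arange(60.6,106,4.5)]+[P(105.6,16)])
import cv2
for n in('scene',):
    s=manip.snapshot(n); c=s['color'][150:400,180:480,::-1]; cv2.imwrite(f'pics/{n}2.png',cv2.resize(c,None,fx=2,fy=2))
E
```

```text
pos [647.1 -42.5  48.3] xhead 150.6 z [ 0.003 -0.    -1.   ] F [ 0.4  0.  -0.2] t 4.575 w -0.0
[0.17, 0.11, 0.23] -0.0
[1.37, 0.11, 0.22] -0.0
[1.77, 0.11, 0.22] -0.0
[2.11, 0.22, 0.22] -4.5
[2.45, 0.31, 0.22] -9.0
[2.8, 0.37, 0.22] -13.5
[3.15, 0.4, 0.22] -18.0
[3.5, 0.4, 0.22] -22.5
[3.86, 0.38, 0.22] -27.0
[4.21, 0.33, 0.22] -31.5
[4.55, 0.25, 0.22] -36.0
[4.89, 0.14, 0.22] -40.5
[5.21, 0.01, 0.22] -45.0
[5.21, 0.01, 0.22] -45.0
```

View pics/scene2.png

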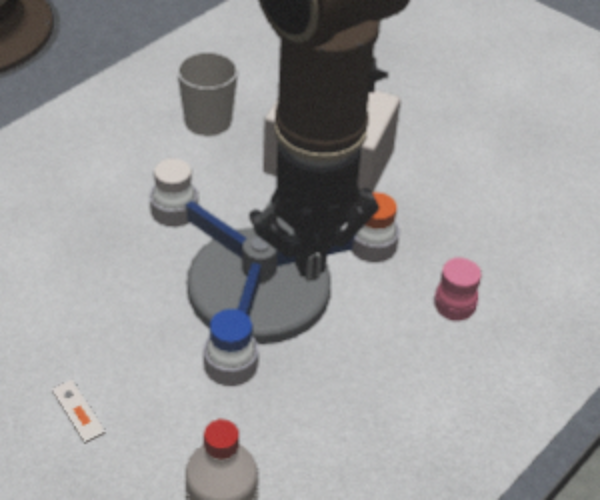

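```bash
python3 - <<'E'
import pickle
from h import *
from scipy.optimize import least_squares
s=pickle.load(open('scene0.pkl','rb'))
tip=np.array([647.1,-42.5,48.3]);a=np.radians(60.6);u=np.array([np.cos(a),np.sin(a),0])
print('tip px',(proj(s,tip)-[180,150])*2)
for px in [(366,257.5),(309,257),(369,249)]:
    f=lambda q:(proj(s,tip+u*q[0]+[0,0,q[1]])-px).ravel()
    print(px,least_squares(f,[0,50]).x)
E
```

```text
tip px [[307.84625982 273.42678682]]
(366, 257.5) [62.47809683 65.70099982]
(309, 257) [-54.5859263   98.84215499]
(369, 249) [66.50932016 87.70596596]
```

The knuckles clear the lids by about 20 mm. I'll push to about 5° short, then measure.

Request:
{"name": "carry_out", "arguments": {"moves": [[1.2,0.1,0.1,0],[1.7,0.1,0.1,0],[2.1,0.2,0.1,-4.5],[2.45,0.3,0.1,-9],[2.8,0.4,0.1,-13.5],[3.15,0.4,0.1,-18],[3.5,0.4,0.1,-22.5],[3.85,0.4,0.1,-27],[4.2,0.3,0.1,-31.5],[4.55,0.25,0.1,-36],[4.9,0.15,0.1,-40.5],[5.2,0,0.1,-45],[5.2,0,0.1,-45],[5.2,0,0.1,-45]]}}

```text
time_s: 6.38
position: [600.8, -15.9, 45.5]
ee_rot: [-0.424, 3.113, 0.0]
ft_force: [0.4, 0.6, 0.4]
gripper_width: 0.0
```

```bash
cat > look.py <<'E'
from plan import *
from meas import *
import cv2,sys
k=sys.argv[1]
A=np.array([597.6,-61.6])
rows([])
for n in('top','scene'):
    s=manip.snapshot(n)
    c=s['color'][80:360,160:480,::-1] if n=='top' else s['color'][150:400,180:480,::-1]; cv2.imwrite(f'pics/{n}{k}.png',cv2.resize(c,None,fx=2,fy=2))
    for kind in('orange','blue'):
        for b in blobs(s,kind,40):
            w=ray(s,b[0],89)[:2]; d=w-A; r=np.hypot(*d)
            if 105<r<145: print(n,kind,b[0],b[1],'r',r.round(1),'ang',np.degrees(np.arctan2(d[1],d[0])).round(1),w.round(1))
E
python3 look.py 3
```

```text
pos [600.8 -15.9  45.5] xhead -164.5 z [ 0.  0. -1.] F [0.4 0.6 0.4] t 6.375 w 0.0
top blue [339.5 148. ] 273 r 124.5 ang -15.7 [717.5 -95.3]
scene blue [344.4 307.1] 241 r 124.6 ang -15.9 [717.4 -95.7]
```

View pics/scene3.png

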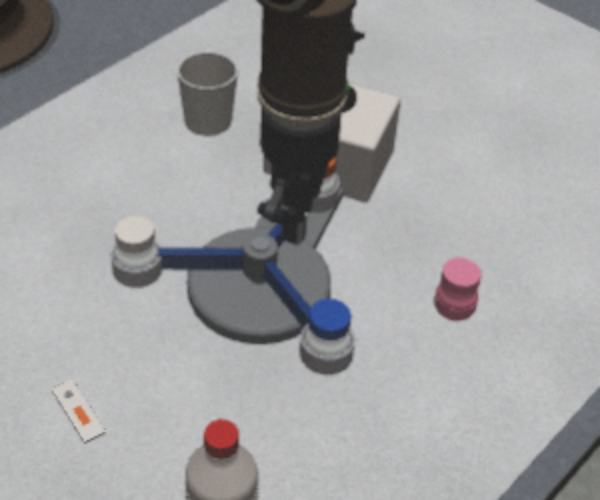

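Blue is at −15.8°, so orange is at about 104.1°, and the target is 110.7°. I'll push 6.7° more, slowly.

```bash
python3 - <<'E'
from plan import *
A=np.array([597.6,-61.6])
def P(th,off,r=42,z=46):
    a=np.radians(th); u=np.array([np.cos(a),np.sin(a)]); n=np.array([np.sin(a),-np.cos(a)])
    p=A+r*u+off*n; return (p[0],p[1],z,th+90)
p0=P(105.6,16)
rows([P(t,16) for t in (108,110,112.3)],p0[:3])
E
```

```text
pos [601.7 -16.8  46. ] xhead -164.5 z [ 0. -0. -1.] F [ 2.  -0.1  0.4] t 6.475 w 0.1
[0.18, 0.06, -0.0] -2.5
[0.33, 0.11, -0.0] -4.5
[0.5, 0.16, -0.0] -6.8
```

Request:
{"name": "carry_out", "arguments": {"moves": [[0.1,0.05,0,-1.5],[0.2,0.05,0,-2.5],[0.3,0.1,0,-4],[0.4,0.15,0,-5.4],[0.5,0.15,0,-6.8],[0.5,0.15,0,-6.8],[0.5,0.15,0,-6.8]]}}

```text
time_s: 7.35
position: [595.4, -15.9, 45.2]
ee_rot: [0.61, -3.081, -0.0]
ft_force: [1.4, 2.0, 0.0]
gripper_width: -0.1
```

```bash
python3 look.py 4
```

```text
pos [595.4 -15.9  45.2] xhead -157.6 z [-0.  0. -1.] F [1.4 2.  0. ] t 7.35 w -0.1
top blue [332.1 146.5] 269 r 124.5 ang -8.7 [720.7 -80.4]
scene blue [350.9 303.8] 230 r 124.7 ang -9.0 [720.8 -81.2]
```

Orange is at about 111°, against a 110.7° target. I'll back off, lift, and check with the arm moved away.

Request:
{"name": "carry_out", "arguments": {"moves": [[-1,0,0,0],[-2,0,0,0],[-2.5,0,0,0],[-2.5,0,-3,0],[-2.5,0,-7,0],[-2.5,0,-12,0],[-8,0,-15,0],[-14,0,-15,0],[-20,0,-15,0],[-22,0,-15,0],[-22,0,-15,0],[-22,0,-15,0]]}}

```text
time_s: 8.95
position: [798.3, 67.1, 195.0]
ee_rot: [0.609, -3.081, 0.001]
ft_force: [0.1, -1.5, -0.3]
gripper_width: 0.1
```

```bash
python3 look.py 5; python3 - <<'E'
from plan import *
rows([(518,150.7,130,90)])
E
```

```text
pos [798.3  67.1 195. ] xhead -157.6 z [-0.001 -0.001 -1.   ] F [ 0.1 -1.5 -0.3] t 8.95 w 0.1
top blue [332.1 146.6] 269 r 124.3 ang -8.7 [720.5 -80.4]
scene orange [332.1 226.4] 178 r 124.9 ang 111.2 [552.4  54.9]
scene blue [351.  303.8] 231 r 124.9 ang -9.0 [720.9 -81.1]
pos [798.4  66.9 195.9] xhead -157.6 z [ 0. -0. -1.] F [ 0.3 -0.4  0.5] t 9.05 w -0.1
[22.74, 18.41, 6.59] 112.4
```

View pics/top5.png

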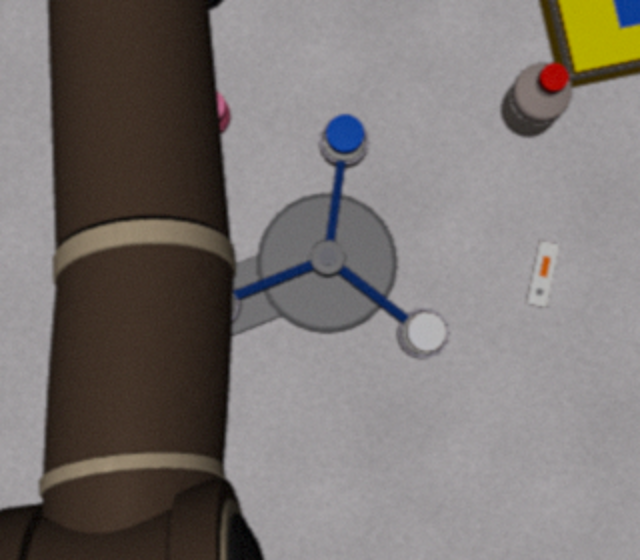

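View pics/scene5.png

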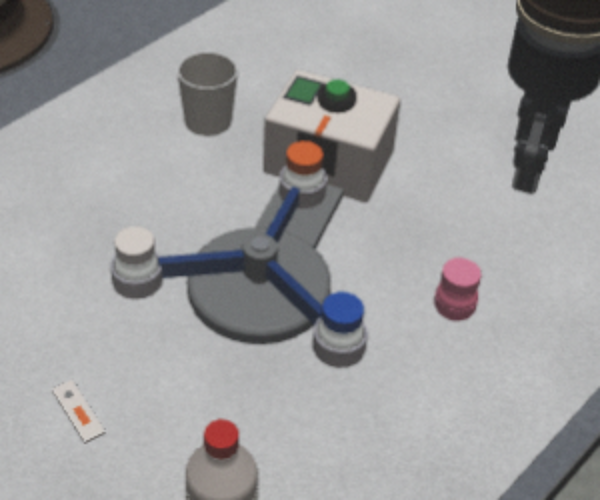

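In the scene view the orange cup (crop (305,158)) sits in front of the dark window, in line with the stripe (322,125). The bystanders have not moved. Next I'll triangulate the button.

```bash
python3 - <<'E'
from plan import *
from meas import *
import pickle
from scipy.optimize import least_squares
t=pickle.load(open('top0.pkl','rb')); s=manip.snapshot('scene')
for b in blobs(s,'green',20): print(b[0],b[1],b[2],[ray(s,b[0],z).round(1) for z in(91,95,99)])
g=[b for b in blobs(s,'green',20)][0]
pt=np.array([216.7,248.2])
for b in blobs(s,'green',20):
    r=least_squares(lambda X:np.r_[(proj(t,X)-pt).ravel(),(proj(s,X)-b[0]).ravel()],[518,150,92]); print(r.x.round(1),r.cost.round(2))
c=s['color'][170:240,300:400,::-1]; cv2.imwrite('pics/btn.png',cv2.resize(c,None,fx=7,fy=7,interpolation=cv2.INTER_CUBIC))
rows([(518,150,220,202.4),(518,150,130,202.4),(518,150,130,160)])
E
```

```text
Traceback (most recent call last):
IndexError: list index out of range
```

```bash
python3 - <<'E'
from plan import *
from meas import *
import pickle
from scipy.optimize import least_squares
t=pickle.load(open('top0.pkl','rb')); s=manip.snapshot('scene')
h=cv2.cvtColor(s['color'],cv2.COLOR_RGB2HSV); m=cv2.inRange(h,(50,150,90),(80,255,255)); m[:, :335]=0
n,l,st,c=cv2.connectedComponentsWithStats(m); pt=np.array([216.7,248.2])
for i in range(1,n):
  if st[i,4]>15:
    r=least_squares(lambda X:np.r_[(proj(t,X)-pt).ravel(),(proj(s,X)-c[i]).ravel()],[518,150,92]); print(c[i],st[i],r.x.round(1),r.cost.round(2))
c=s['color'][170:240,300:400,::-1]; cv2.imwrite('pics/btn.png',cv2.resize(c,None,fx=7,fy=7,interpolation=cv2.INTER_CUBIC))
rows([(518,150,220,202.4),(518,150,130,202.4),(518,150,130,160)])
E
```

```text
pos [798.6  67.2 196.2] xhead -157.6 z [ 0.001 -0.    -1.   ] F [-0.2 -0.9 -1. ] t 9.15 w -0.0
[22.8, 18.33, -2.4] -0.0
[22.8, 18.33, 6.6] -0.0
[22.8, 18.33, 6.6] 42.4
```

View pics/btn.png

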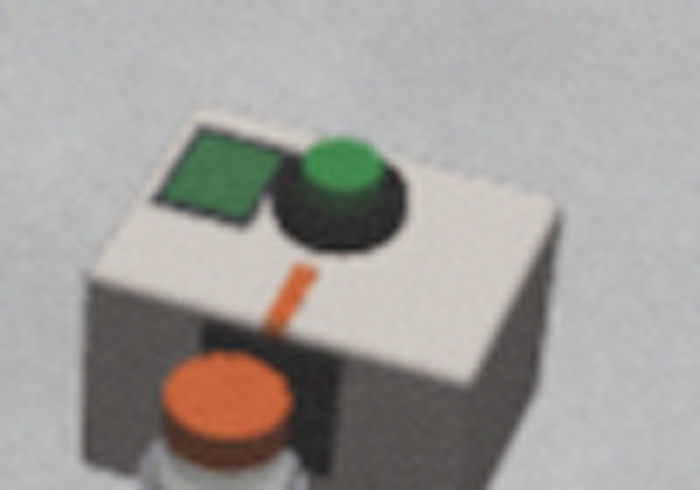

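The button's top face is at px (348.9,193.6), raised well above the black collar.

```bash
python3 - <<'E'
from plan import *
from h import *
import pickle
from scipy.optimize import least_squares
t=pickle.load(open('top0.pkl','rb')); s=pickle.load(open('scene0.pkl','rb'))
r=least_squares(lambda X:np.r_[(proj(t,X)-[216.7,248.2]).ravel(),(proj(s,X)-[348.9,193.6]).ravel()],[518,150,92]); print(r.x.round(1),r.cost.round(2))
X=r.x
rows([(518,149,196,202.4),(518,149,X[2]+20,202.4)])
E
```

```text
[517.6 148.2 106. ] 0.03
pos [798.6  67.2 196.2] xhead -157.6 z [ 0.001 -0.    -1.   ] F [-0.2 -0.9 -1. ] t 9.15 w -0.0
[22.84, 18.24, 0.0] -0.0
[22.84, 18.24, 7.0] -0.0
```

Request:
{"name": "carry_out", "arguments": {"moves": [[6,4.8,0,0],[12,9.6,0,0],[18,14.4,0,0],[22.8,18.2,0,0],[22.8,18.2,0,0],[22.8,18.2,3,0],[22.8,18.2,6.6,0],[22.8,18.2,6.6,0],[22.8,18.2,6.6,0],[22.8,18.2,6.6,0]]}}

```text
time_s: 10.4
position: [519.8, 149.5, 130.8]
ee_rot: [-0.609, 3.079, 0.001]
ft_force: [0.2, -0.4, -0.2]
gripper_width: 0.2
```

```bash
python3 look.py 6; python3 -c "
from plan import *
rows([(517.7,148.5,130,202.4)])"
```

```text
pos [519.8 149.5 130.8] xhead -157.6 z [ 0.002  0.001 -1.   ] F [ 0.2 -0.4 -0.2] t 10.4 w 0.2
top orange [265.6 230.3] 289 r 124.1 ang 111.2 [552.7  54.1]
top blue [332.  146.5] 270 r 124.5 ang -8.6 [720.7 -80.2]
scene orange [332.1 226.3] 179 r 125.2 ang 111.3 [552.2  55.1]
scene blue [350.9 303.8] 232 r 124.7 ang -9.0 [720.8 -81.2]
pos [519.5 149.4 130.4] xhead -157.6 z [ 0.002  0.001 -1.   ] F [ 1.1 -0.7 -0.1] t 10.5 w -0.1
[0.2, -0.02, 0.04] -0.0
```

View pics/scene6.png

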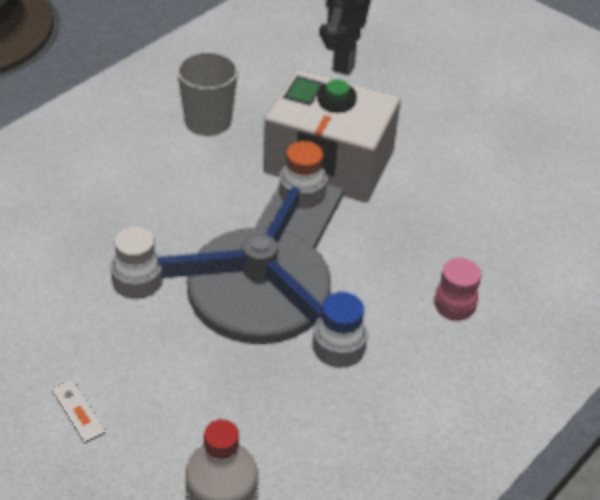

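Cup is within about 1.5 mm of the reading point, and the fingertip is above the button. I'll descend in small steps and watch the force.

Request:
{"name": "carry_out", "arguments": {"moves": [[0.2,0,1,0],[0.2,0,2,0],[0.2,0,2.3,0],[0.2,0,2.5,0],[0.2,0,2.5,0]]}}

```text
time_s: 11.12
position: [516.7, 148.4, 104.2]
ee_rot: [0.61, -3.081, 0.0]
ft_force: [-2.3, -1.5, 3.1]
gripper_width: 0.5
```

Request:
{"name": "carry_out", "arguments": {"moves": [[0,0,0.15,0],[0,0,0.3,0],[0,0,0.3,0],[0,0,0.3,0]]}}

```text
time_s: 11.62
position: [517.1, 148.6, 101.5]
ee_rot: [-0.61, 3.081, 0.0]
ft_force: [-1.9, -1.3, 4.1]
gripper_width: 0.2
```

Request:
{"name": "carry_out", "arguments": {"moves": [[0,0,0.15,0],[0,0,0.3,0],[0,0,0.3,0],[0,0,0.3,0]]}}

```text
time_s: 12.12
position: [517.2, 148.6, 100.7]
ee_rot: [-0.61, 3.081, 0.001]
ft_force: [-9.6, -2.9, 27.7]
gripper_width: -0.3
```

The force rose to 28 N, so the button is at its stop. I'll lift and move clear.

Request:
{"name": "carry_out", "arguments": {"moves": [[0,0,0,0],[0,0,-1,0],[0,0,-3,0],[0,0,-7,0],[0,0,-12,0],[-4,-4,-12,0],[-9,-8,-12,0],[-14,-12,-12,0],[-20,-16,-12,0],[-20,-16,-12,0],[-20,-16,-12,0]]}}

```text
time_s: 13.5
position: [763.4, 76.3, 216.4]
ee_rot: [0.609, -3.081, 0.0]
ft_force: [-1.4, 0.1, 0.4]
gripper_width: -0.3
```

```bash
python3 look.py 7
```

```text
pos [763.4  76.3 216.4] xhead -157.6 z [-0.001 -0.001 -1.   ] F [-1.4  0.1  0.4] t 13.5 w -0.3
top orange [270.3 229.4] 118 r 114.8 ang 112.1 [554.4  44.7]
top blue [332.1 146.5] 267 r 124.5 ang -8.7 [720.7 -80.4]
scene orange [332.2 226.3] 181 r 125.3 ang 111.2 [552.3  55.2]
scene blue [350.9 303.7] 231 r 124.6 ang -9.0 [720.6 -81. ]
```

View pics/scene7.png

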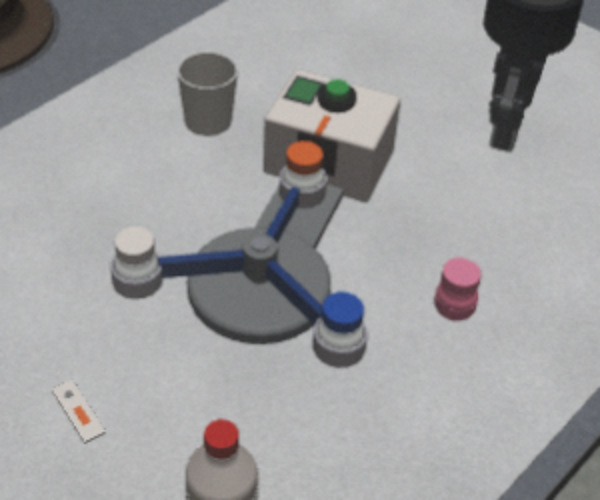

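The button is up again (338,88), the orange cup is still in place (305,158), and the arm is clear. I'm handing in.

```bash
python3 -c "
from workcell import manip
print(manip.hand_in())"
```

```text
the job is handed in; nothing more can be done
None
```

I turned the carousel about 50° by pushing the orange cup's spoke with the shut fingertips. Then I pressed the green button to its stop and let it come back up, and handed the job in at about 14 s; no verdict was reported.

- **Cup position:** the scene camera's last view puts the orange cup at 111.2° and r ≈ 125 mm, against a target of about 110.7°. That is roughly 1–2 mm from the reading point.
- **Button:** the force rose to 28 N at the stop with the TCP at z ≈ 100.7 mm. In the last picture the button is up again.
- **Surroundings:** the cups look seated, the paper cup, cassette and bottle look unmoved, and the arm is clear of everything.
- **Disagreement:** the last top view gave r ≈ 115 mm for the orange lid. Only 118 of its usual ~280 pixels showed, most likely because the arm hid part of it. The full top view just before the press gave 111.2° and r ≈ 124 mm.

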